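# Load a magazine feeder and feed one display base with the spring-return knob

## Robot

A 6-joint arm with a two-finger parallel gripper is mounted at the origin on a cart in front of the work surface, level with it; the furniture and walls round the work are solid. World frame = base frame: x ahead of the robot, y to its left, z up, the work surface at z = 0. Lengths are in m, angles in rad, forces in N, time in s.
With the tool pointing down it reaches from about 0.4 to 0.825 m from the base axis. Payload 7 kg.
Tool frame: the origin (TCP) lies between the finger pads, 19 mm behind the fingertips; this is the grasp point; z points along the fingers, y is the line along which they close (so a half turn about z gives the same grasp; the last joint's range is limited). The gripper opens to 88 mm and grips with 3 to 60 N. Pads are 19 mm wide; open, the fingers measure 130 mm over their backs; the gripper's body (78 mm by 193 mm) begins 47 mm behind the grasp point.
Start: joints at [1.479, 0.359, 0.012, 0, -1.224, -0.288], TCP at [0.25, 0.627, 0.245] pointing down, gripper open.
Joint ranges: [-3.07, 3.07], [-1.43, 2.12], [-1.02, 1.25], [-3.03, 1.67], [-3.05, -0], [-3.03, 3.03]. Speed limits (rad/s): [2.39, 2.39, 3.01, 3.14, 3.14, 3.14].

## Interface

Orientations are given as [roll, pitch, yaw] about the fixed x, y, z axes, in that order (R = Rz(yaw) Ry(pitch) Rx(roll)).
In Python, from station import arm gives the robot as it stands.
- The arm moves only by the tool move_arm, never from a script. Its argument "rows" is a list of rows, each an object with "translation": the shift along the tool's x, y, z in cm, a list of three; "rot": the turn, a rotation vector about the tool's x, y, z in degrees, a list of three; "hand": the closure, from 0 (fully open) to 1 (shut). A call has 1 to 8 rows; each row is the pose to reach, as a shift and turn from the pose commanded when the call began, along the tool's axes at that moment; what a row does not reach only later rows make up. A row lasts 1/12 s, in which the tool goes at most 41.7 mm and 7.16 degrees, less where a joint would pass 70% of its speed; a pose out of reach is approached as far as the arm can. A call with a gripper value outside its range is refused whole. The fingers move at their own pace and stop on an object; "squeeze" is the grip in N (left out, the last holds). Time passes only in rows, so rows that repeat a pose let the fingers close. It gives the time, the measured TCP pose, the force, the opening and the grip force at its end, in the units of the state.
- arm.get_state(): the state, without advancing time (a new reading comes with each control period).
- arm.grab_frame(name): name is "scene" or "top" or "wrist"; returns (picture, depth): 480x640x3 uint8, red, green, blue; 480x640 float32, m along the optical axis (not along the pixel's ray), 0 where there is no reading.
- arm.camera_params(name): a dict with "vfov" (degrees; the focal length in pixels is half the picture's height over the tangent of half this angle, whatever the lens; pixels are square), "cx", "cy" (the principal point, pixels), "k1" (the pictures are not rectified: a ray, as slopes to the right and down, at radius r is drawn at 1 + k1 r^2 times it, then the intrinsics apply), "position" and "orientation" of the camera in the world; the wrist camera has in their place "tool_from_camera" (4x4, takes a point from camera to tool coordinates, whose origin is the TCP and whose axes are the flange's). Camera axes: x right, y down, z forward; pixel columns grow to the right and rows downward; lengths in m; the calibration is good to about 2 mm. A picture is of the moment at which its call begins: read the wrist's pose just before it. camera_params takes no time and is no camera call.
- arm.job_done(): hands the job in; it is judged then, once.
Trained networks look in the newest picture that a camera, given by its name, has taken for a name from the list of things; names that differ only in an ending like _2 or _b are one class to them, and where a whole thing is asked for, a point or a joint stands for the part that bears it (a point fixed in the world has none). Each returns a list of dicts, best first, with "p" (0 to 1); they miss things now and then, are a little off and sometimes report something else, mostly with a low value. They report only what shows in the picture. A call takes as long as a camera call.
- arm.search_frame(label, camera): "point" ([x, y, z] in m, in the coordinates of the camera as it stood for that picture, good to about 4 mm: the middle of the surface that is visible of it).
- arm.pinpoint(label, camera): "point" ([x, y, z] in m, in the coordinates of the camera as it stood for that picture, good to about 4 mm: a listed point, or the origin of a listed thing).
The state is a dict: "t": time; "q": joint angles; "qd": joint speeds; "joint_efforts": joint torques, N m; "eef_pos": TCP position; "ee_rot": TCP orientation; "force": force on the tool from outside, world axes, zero at the start; "moment": the same for the moment, N m; "width": finger opening in m; "gripper_force": force on a finger pad.
Only numpy, scipy, OpenCV 4.12 (cv2) and the standard library are available. Lean on these libraries where they do the work, as an engineer would, in place of code of your own. Each camera call takes 0.05 s, during which the arm holds its last target. There are 200 camera calls.

## Task

Load the two round wooden display bases into the tube magazine of the feeder, the dark one first and the light one on top of it. Then twist the red wing knob to its stop and let it spring back home, so that the dark base is fed out into the tray and the light one drops to the bottom of the magazine. Leave the jar and the bottles alone.

Things in the scene. Friction and masses are not known exactly. Their poses are not given: they have to be found in the camera images.
- dark_base: dark brown round wooden display base, a disc 60 mm in diameter and 22 mm high with bevelled edges, about 60 g, lying flat on the table. Origin: centre of its underside, z up. Looks the same from all sides; starts right or left of the feeder
- light_base: pale wooden display base, same shape, size and origin as the dark one; starts on the other side of the feeder
- feeder: blue and aluminium bench fixture fixed to the table, base plate x -58 to 134 mm, y -137 to 147 mm. Origin: on the table, on the knob's vertical axis. x axis points from the knob to the tube magazine (its axis 90 mm away), y axis from the magazine to the out-tray, z up. Only the knob is higher than the tube's rim
- magazine_floor (a point): centre of the deck under the tube, 14 mm above the table, where the lowest base rests; axes as the feeder's. A 20 mm high vane on the knob shaft sweeps the lowest base out sideways (+y) into the tray as the knob is twisted, and holds the upper one up until it has swung back
- magazine_mouth (a point): centre of the tube's rim, 56 mm above the table; axes as the feeder's. The tube starts 38 mm above the table, is 66 mm in inner diameter, flaring to 74 mm at the rim (82 mm outside). A base let go in it falls to the deck; the next comes to rest on it and stands 2 mm proud of the rim
- tray_centre (a point): centre of the out-tray's floor, 5 mm above the table; the tray is open-topped, 74 mm (x) by 80 mm (y) inside with walls about 21 mm high, the step up to the deck 9 mm; axes as the feeder's
- knob_grip (a point): on the knob's vertical axis, 104 mm above the table: TCP here, fingers down, pinches the wing, a red bar 64 mm long, 14 mm thick, from 88 to 114 mm above the table, free on both sides. The point turns with the knob; at home its axes are the feeder's. The wing points 0.95 rad (54 degrees) counter-clockwise from the point's x axis
- knob (a joint): angle of the knob in rad: 0 home, 1.24 (71 degrees) at its stop; grows as the knob turns counter-clockwise seen from above. A spring turns it back home when let go; it takes about 0.08 N m at home and 0.23 N m at the stop
- red_jar: red-capped paint jar, 36 mm wide, 52 mm high, bystander; origin: centre of its underside
- thinner: grey thinner bottle with a white cap, 45 x 67 x 132 mm, bystander; origin: centre of its underside
- glue: dark brown glue bottle with a pointed cap, 34 mm wide, 102 mm high, bystander; origin: centre of its underside

How it is judged:
On the way, in this order (a step that is already met when the one before it is completed fails the run):
1. the dark base lies at the bottom of the magazine (horizontal distance between dark_base and magazine_floor below 0.015 m and z of dark_base in the frame of magazine_floor between -0.004 and 0.004 m and angle between dark_base's own z axis and vertical below 0.12 rad), for 0.2 s.
2. the light base lies on top of the dark one in the magazine (all of step 1 and horizontal distance between light_base and magazine_floor below 0.015 m and z of light_base in the frame of magazine_floor between 0.017 and 0.027 m and angle between light_base's own z axis and vertical below 0.12 rad), for 0.2 s.
3. the knob is twisted to its stop (value of joint knob above 1.19 rad), for 0.1 s.
At the end, for the whole second after the job is handed in: The knob is back home (within 0.05 rad), the dark base lies flat on the tray's floor (centre within 40 mm of the tray's centre along x and y, within 4 mm of the floor), and the light base lies flat at the bottom of the magazine (within 15 mm of its axis, within 4 mm of the deck), both at rest (value of joint knob below 0.05 rad and horizontal distance between light_base and magazine_floor below 0.015 m and z of light_base in the frame of magazine_floor between -0.004 and 0.004 m and angle between each of light_base, dark_base's own z axis and vertical below 0.12 rad and x of dark_base in the frame of tray_centre between -0.04 and 0.04 m and y of dark_base in the frame of tray_centre between -0.04 and 0.04 m and z of dark_base in the frame of tray_centre between -0.004 and 0.004 m and linear speed of each of dark_base, light_base below 0.02 m/s); the robot touches nothing.
It fails at once if the red paint jar is moved more than 30 mm or tipped (distance of red_jar from where it was at the start of the episode above 0.03 m or angle between red_jar's own z axis and vertical above 0.5 rad).
It fails at once if the thinner bottle is moved more than 30 mm or tipped (distance of thinner from where it was at the start of the episode above 0.03 m or angle between thinner's own z axis and vertical above 0.5 rad).
It fails at once if the glue bottle is moved more than 30 mm or tipped (distance of glue from where it was at the start of the episode above 0.03 m or angle between glue's own z axis and vertical above 0.5 rad).
It also fails if it takes over 72 s, if anything falls off the work surface, if the arm or the gripper's body presses on something with over 40 N, if the wrist force passes 120 N, or if a joint passes its speed limit or range.

## Working session

There is one attempt and no reset: what is moved stays moved. The work goes in short steps, Python scripts to look and compute and a tool call to move; the robot and the scene stay as the last step left them, time stands still between calls to the robot, and variables do not carry over. Pictures are saved under pics/ and viewed, at most 10 in all, crops included, and the job is handed in when it is done.

Besides the shell and the picture viewer there is one more tool, called after "Call:" as a command line: name --argument value ..., lists and objects as JSON in quotes. move_arm: Moves the arm, as the interface text tells. Its arguments: {"type":"object","properties":{"rows":{"type":"array","items":{"type":"object","properties":{"translation":{"type":"array","items":{"type":"number"}},"rot":{"type":"array","items":{"type":"number"}},"hand":{"type":"number"}}}},"squeeze":{"type":"number"}},"required":["rows"]}

```bash
mkdir -p pics
cat > h.py <<'E'
import numpy as np, cv2
from scipy.spatial.transform import Rotation as R
from station import arm
def pose():
    s=arm.get_state(); return np.array(s["eef_pos"]), R.from_euler('xyz',s["ee_rot"])
def campose(c):
    p=arm.camera_params(c)
    if c!="wrist":
        return p
    return p
def cam2world(c,pt,tp=None):
    p=arm.camera_params(c)
    if c=="wrist":
        T=np.array(p["tool_from_camera"]); x=T[:3,:3]@pt+T[:3,3]; t,r=tp; return t+r.apply(x)
    o=np.array(p["orientation"]); 
    r=R.from_matrix(o) if o.shape==(3,3) else (R.from_euler('xyz',o) if o.size==3 else R.from_quat(o))
    return np.array(p["position"])+r.apply(pt)
def ray(c,u,v):
    p=arm.camera_params(c); f=240/np.tan(np.radians(p["vfov"])/2)
    d=np.array([(u-p["cx"])/f,(v-p["cy"])/f]); s=d.copy()
    for _ in range(20): s=d/(1+p["k1"]*(s@s))
    return np.array([s[0],s[1],1.])
def delta(target,rpy):
    t,r=pose(); rt=R.from_euler('xyz',rpy)
    return r.inv().apply(np.array(target)-t)*100, (r.inv()*rt).as_rotvec(degrees=True)
E
python3 - <<'E'
from h import *
print(arm.get_state())
for c in ("scene","top","wrist"):
    print(c,arm.camera_params(c))
for c in ("scene","top","wrist"):
    tp=pose(); im,d=arm.grab_frame(c); cv2.imwrite(f"pics/{c}0.png",im[:,:,::-1])
    np.save(f"pics/{c}0d.npy",d)
    for n in ("dark_base","light_base","magazine_floor","magazine_mouth","tray_centre","knob_grip","red_jar","thinner","glue","feeder"):
        r=arm.pinpoint(n,c)
        print(c,n,[(round(q["p"],2),cam2world(c,np.array(q["point"]),tp).round(4)) for q in r[:2]])
E
```

```text
{'t': 0.0, 'q': array([ 1.47910171e+00,  3.59360982e-01,  1.10518438e-02, -3.49674649e-04,
       -1.22408055e+00, -2.88138715e-01]), 'qd': array([-0.00090577,  0.00105407,  0.00081257,  0.00031071,  0.00124828,
       -0.00032683]), 'joint_efforts': array([-8.58264157e-04, -5.82719421e+01,  2.93044227e+01,  6.99798077e+00,
        6.82516897e-03, -1.62788510e-04]), 'eef_pos': array([0.25009559, 0.62646591, 0.24443644]), 'ee_rot': array([ 3.13997156e+00, -1.37660105e-04, -3.79952304e-01]), 'force': array([ 0.27016261,  0.55708594, -0.23654605]), 'moment': array([ 0.03354466, -0.0368014 ,  0.00528182]), 'gripper_force': 0.0, 'width': 0.08747150771729728}
scene {'vfov': 48.21879950146908, 'cx': 315.28191217801816, 'cy': 229.9666204486862, 'k1': -0.1015509019704702, 'position': array([ 0.11614731, -0.77645466,  1.01911396]), 'orientation': array([-2.34248803,  0.01886169, -0.48550692])}
top {'vfov': 50.8786115170731, 'cx': 315.4358544787929, 'cy': 227.35141642900012, 'k1': -0.0580420491036444, 'position': array([0.32331191, 0.1011577 , 1.18869374]), 'orientation': array([-2.95527053, -0
[... 1556 characters left out ...]
2]))]
top magazine_mouth [(0.67, array([ 0.608 , -0.0247,  0.0581]))]
top tray_centre [(0.63, array([0.6343, 0.0683, 0.0085]))]
top knob_grip [(0.8, array([5.234e-01, 5.000e-04, 1.081e-01])), (0.25, array([ 0.5928, -0.2492,  0.0021]))]
top red_jar [(0.61, array([ 0.5954, -0.2482,  0.0021]))]
top thinner [(0.89, array([ 0.6933, -0.2053,  0.0007])), (0.19, array([ 0.5946, -0.2493,  0.0017]))]
top glue [(0.51, array([0.4459, 0.493 , 0.0039]))]
top feeder [(0.59, array([ 5.218e-01,  6.700e-03, -1.000e-04]))]
wrist dark_base []
wrist light_base []
wrist magazine_floor []
wrist magazine_mouth []
wrist tray_centre []
wrist knob_grip []
wrist red_jar []
wrist thinner []
wrist glue []
wrist feeder []
```

View pics/top0.png

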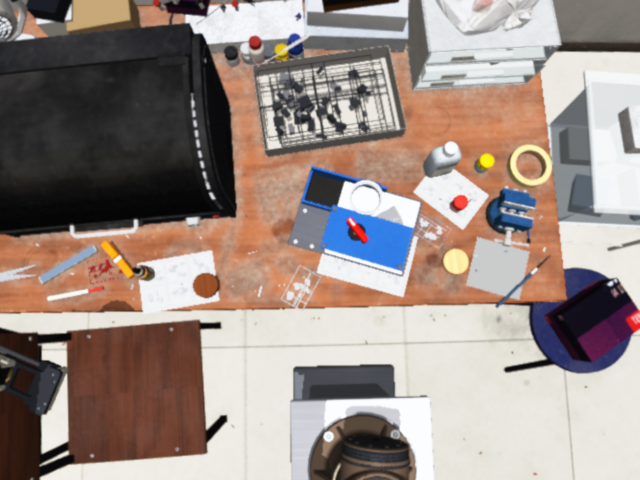

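View pics/scene0.png

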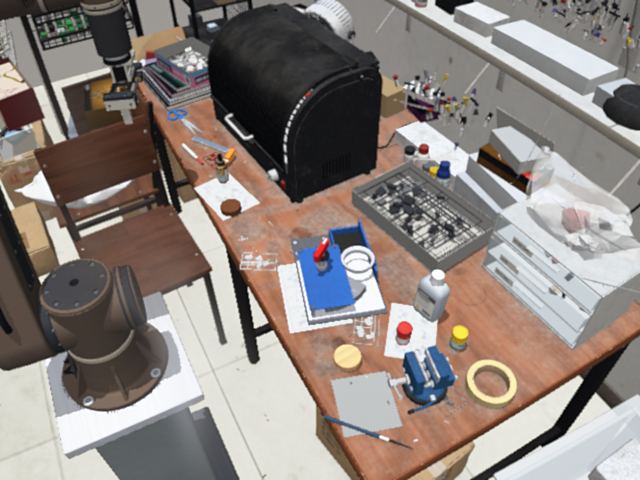

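Top view: dark base at (205,285), light base (456,262), magazine ring (366,197), red knob (357,230), tray (325,187). The glue bottle stands just left of the dark base, the jar (460,203) behind the light one. The network points fit this. I refine with the depth already saved.

```bash
cat >> h.py <<'E'
def cloud(c,d,tp=None):
    p=arm.camera_params(c); f=240/np.tan(np.radians(p["vfov"])/2)
    v,u=np.mgrid[:480,:640]; K=np.array([[f,0,p["cx"]],[0,f,p["cy"]],[0,0,1.]])
    n=cv2.undistortPoints(np.stack([u,v],-1).reshape(-1,1,2).astype(np.float64),K,np.array([p["k1"],0,0,0.]))[:,0]
    z=d.reshape(-1); P=np.c_[n*z[:,None],z]
    return cam2world(c,P[:, :],tp).reshape(480,640,3) if c!="wrist" else (tp[0]+tp[1].apply(P@np.array(p["tool_from_camera"])[:3,:3].T+np.array(p["tool_from_camera"])[:3,3])).reshape(480,640,3)
def region(W,d,c,rad,z0,z1):
    m=(d>0)&(np.hypot(W[...,0]-c[0],W[...,1]-c[1])<rad)&(W[...,2]>z0)&(W[...,2]<z1)
    return W[m]
def circ(P):
    (x,y),r=cv2.minEnclosingCircle(P[:,:2].astype(np.float32)); return round(x,4),round(y,4),round(r,4),"mean",P.mean(0).round(4),"med z",np.median(P[:,2]).round(4),len(P)
E
python3 - <<'E'
from h import *
for c in ("scene","top"):
    d=np.load(f"pics/{c}0d.npy"); W=cloud(c,d)
    for n,cc,rad,z0,z1 in (("table",(.416,.35),.07,-.02,.008),("dark",(.416,.35),.05,.015,.035),("light",(.456,-.233),.05,.015,.035),("rim",(.605,-.027),.06,.05,.07),("wing",(.522,0),.05,.102,.125),("jar",(.594,-.25),.04,.03,.07),("glue",(.446,.489),.04,.03,.12),("thin",(.69,-.207),.07,.03,.16)):
        P=region(W,d,cc,rad,z0,z1)
        if len(P)>5:
            print(c,n,*circ(P))
            if n=="wing":
                w,v=np.linalg.eigh(np.cov(P[:,:2].T)); print(" dir",np.arctan2(v[1,1],v[0,1]))
E
```

```text
scene table 0.4162 0.3502 0.07 mean [ 0.4162  0.3449 -0.0008] med z -0.0006 933
scene dark 0.4141 0.3458 0.0322 mean [0.4137 0.3435 0.0199] med z 0.02 244
scene light 0.4575 -0.2376 0.0305 mean [ 0.4565 -0.2384  0.0206] med z 0.0206 518
scene rim 0.6101 -0.0296 0.0443 mean [ 0.6149 -0.0225  0.0546] med z 0.0546 247
scene wing 0.5208 0.0005 0.0333 mean [ 0.5198 -0.004   0.1116] med z 0.1125 153
 dir -2.5077196439493963
scene jar 0.5909 -0.2514 0.0191 mean [ 0.59   -0.2539  0.0476] med z 0.0494 239
scene glue 0.4421 0.4833 0.0186 mean [0.4417 0.4787 0.0609] med z 0.058 201
scene thin 0.6933 -0.2125 0.0373 mean [ 0.6845 -0.2222  0.0844] med z 0.0888 1123
top table 0.4161 0.3501 0.07 mean [0.4188 0.3486 0.0008] med z 0.0008 2118
top dark 0.413 0.3507 0.0304 mean [0.4127 0.3507 0.0222] med z 0.0222 535
top light 0.4557 -0.2334 0.0307 mean [ 0.4553 -0.2327  0.0219] med z 0.022 522
top rim 0.6128 -0.0292 0.0483 mean [ 0.612  -0.0282  0.0551] med z 0.0552 333
top wing 0.5186 0.0036 0.0317 mean [0.5186 0.0025 0.1129] med z 0.1136 200
 dir -2.5017602879912744
top jar 0.5917 -0.2474 0.0186 mean [ 0.5906 -0.2453  0.0496] med z 0.0511 210
top glue 0.4422 0.4879 0.0173 mean [0.4413 0.4832 0.0658] med z 0.0625 232
top thin 0.6918 -0.2086 0.0363 mean [ 0.6842 -0.2019  0.0926] med z 0.0985 841
```

Run:
```python
from h import *
print(delta((.416,.35,.15),(np.pi,0,-1.0)))
```

```text
(array([25.65611393, 19.56762609,  9.53525032]), array([ 1.58943202e-03, -1.79019844e-03,  3.55319710e+01]))
```

Call:
move_arm --rows '[{"translation":[25.6,19.6,8],"rot":[0,0,35.5],"hand":0},{"translation":[25.6,19.6,8],"rot":[0,0,35.5],"hand":0},{"translation":[25.6,19.6,8],"rot":[0,0,35.5],"hand":0},{"translation":[25.6,19.6,8],"rot":[0,0,35.5],"hand":0},{"translation":[25.6,19.6,8],"rot":[0,0,35.5],"hand":0},{"translation":[25.6,19.6,8],"rot":[0,0,35.5],"hand":0},{"translation":[25.6,19.6,8],"rot":[0,0,35.5],"hand":0},{"translation":[25.6,19.6,8],"rot":[0,0,35.5],"hand":0}]' --squeeze 25

```text
t: 2.32
eef_pos: [0.416, 0.3481, 0.1653]
ee_rot: [-3.141, 0.0, -0.999]
force: [1.1, -0.1, -0.6]
width: 0.0874
gripper_force: 0.0
```

Call:
move_arm --rows '[{"translation":[0,0,0],"rot":[0,0,0],"hand":0},{"translation":[0,0,0],"rot":[0,0,0],"hand":0}]'

```text
t: 2.48
eef_pos: [0.4162, 0.3479, 0.1651]
ee_rot: [3.141, -0.0, -1.003]
force: [0.2, 0.2, 0.0]
width: 0.0874
gripper_force: 0.0
```

```bash
cat > look.py <<'E'
import sys
from h import *
# look.py name zlo zhi x y rad : wrist depth + network
n,z0,z1,x,y,rad=sys.argv[1],*map(float,sys.argv[2:7])
s=arm.get_state(); tp=pose(); im,d=arm.grab_frame("wrist"); cv2.imwrite(f"pics/w_{s['t']:.2f}.png",im[:,:,::-1])
print("t",s["t"],"pos",tp[0].round(4),s["ee_rot"].round(4),"q",s["q"].round(2),"w",round(s["width"],4),s["gripper_force"])
W=cloud("wrist",d,tp); P=region(W,d,(x,y),rad,z0,z1)
if len(P): print(*circ(P))
print([(round(q["p"],2),cam2world("wrist",np.array(q["point"]),tp).round(4)) for q in arm.pinpoint(n,"wrist")[:2]])
E
python3 look.py dark_base .015 .035 .4135 .349 .05
```

```text
t 2.4833 pos [0.4162 0.3479 0.1651] [ 3.1410e+00 -3.0000e-04 -1.0027e+00] q [ 1.06  0.21 -0.39  0.   -0.97 -0.49] w 0.0874 0.0
0.4154 0.3511 0.03 mean [0.4161 0.3499 0.0226] med z 0.0228 5502
[(0.67, array([0.4163, 0.3518, 0.0024]))]
```

Call:
move_arm --rows '[{"translation":[-0.3,-0.1,4],"rot":[0,0,0],"hand":0},{"translation":[-0.3,-0.1,8],"rot":[0,0,0],"hand":0},{"translation":[-0.3,-0.1,12],"rot":[0,0,0],"hand":0},{"translation":[-0.3,-0.1,13.8],"rot":[0,0,0],"hand":0},{"translation":[-0.3,-0.1,13.8],"rot":[0,0,0],"hand":0},{"translation":[-0.3,-0.1,13.8],"rot":[0,0,0],"hand":1},{"translation":[-0.3,-0.1,13.8],"rot":[0,0,0],"hand":1},{"translation":[-0.3,-0.1,13.8],"rot":[0,0,0],"hand":1}]'

```text
t: 3.25
eef_pos: [0.4152, 0.3548, 0.0294]
ee_rot: [-3.138, 0.001, -0.998]
force: [0.7, 0.1, 0.2]
width: 0.0728
gripper_force: 0.0
```

Call:
move_arm --rows '[{"translation":[0,0,0],"rot":[0,0,0],"hand":1},{"translation":[0,0,0],"rot":[0,0,0],"hand":1},{"translation":[0,0,0],"rot":[0,0,0],"hand":1}]'

```text
t: 3.5
eef_pos: [0.415, 0.3538, 0.0288]
ee_rot: [-3.139, 0.001, -0.999]
force: [-2.6, 0.2, 7.0]
width: 0.0588
gripper_force: 25.0
```

Call:
move_arm --rows '[{"translation":[0,0,-3],"rot":[0,0,0],"hand":1},{"translation":[0,0,-7],"rot":[0,0,0],"hand":1},{"translation":[0,0,-11],"rot":[0,0,0],"hand":1},{"translation":[0,0,-11],"rot":[0,0,0],"hand":1},{"translation":[0,0,-11],"rot":[0,0,0],"hand":1}]'

```text
t: 3.92
eef_pos: [0.4155, 0.3544, 0.1407]
ee_rot: [-3.136, 0.003, -0.999]
force: [-1.0, 0.1, -1.5]
width: 0.0588
gripper_force: 25.0
```

```bash
python3 look.py dark_base .11 .155 .415 .353 .05
python3 - <<'E'
from h import *
print(delta((.6055,-.0267,.14),(np.pi,0,-.3)))
E
ls pics
```

```text
t 3.9167 pos [0.4155 0.3544 0.1407] [-3.1357e+00  3.0000e-03 -9.9940e-01] q [ 1.07  0.24 -0.42  0.   -0.91 -0.49] w 0.0588 24.999560276046395
0.4216 0.3464 0.0472 mean [0.4222 0.3452 0.1354] med z 0.1346 18222
[(0.6, array([0.4163, 0.3577, 0.1135]))]
(array([42.25274944,  4.41018461, -0.27727397]), array([-2.55612705e-02,  2.89750710e-02, -4.01000635e+01]))
scene0.png
scene0d.npy
top0.png
top0d.npy
w_2.48.png
w_3.92.png
wrist0.png
wrist0d.npy
```

View pics/w_3.92.png

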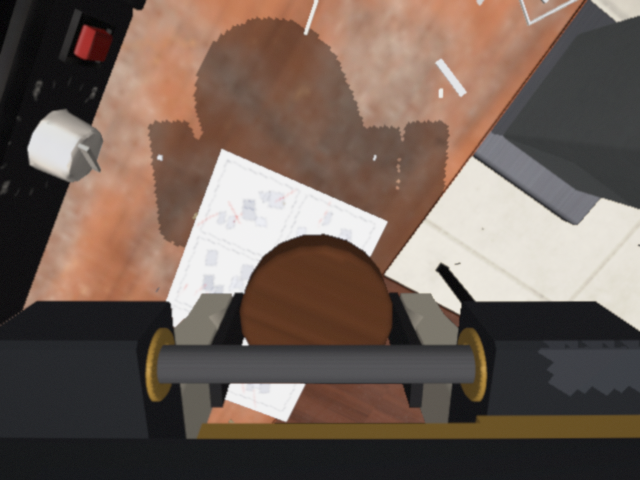

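Run:
```python
from h import *
p=arm.camera_params("wrist");T=np.array(p["tool_from_camera"])
for u,v in ((317,235),(242,310),(393,310)):
    r=T[:3,:3]@ray("wrist",u,v); o=T[:3,3]
    # disc top about 5mm above TCP: top z = tcp - .0288+.022 => tool z=+.0068; bevel so ~.010 for widest
    for z in (.0068,.010): print(u,v,z,(o+r*(z-o[2])/r[2]).round(4))
d=np.load("pics/top0d.npy");W=cloud("top",d)
m=(d>0)&(W[...,2]>.05)&(W[...,1]>.15)&(W[...,1]<.45)&(W[...,0]>.45)&(W[...,0]<.75)
P=W[m]; 
for y in np.arange(.15,.45,.05):
    Q=P[(abs(P[:,1]-y)<.02)]; 
    if len(Q): print(y,Q[:,0].min(),Q[Q[:,0].argmin()][2])
```

```text
317 235 0.0068 [ 0.0363 -0.0001  0.0068]
317 235 0.01 [ 0.0353 -0.0001  0.01  ]
242 310 0.0068 [ 0.0064 -0.0289  0.0068]
242 310 0.01 [ 0.0048 -0.0295  0.01  ]
393 310 0.0068 [0.0063 0.029  0.0068]
393 310 0.01 [0.0048 0.0297 0.01  ]
0.15 0.7300670296154785 0.0518611382407832
0.2 0.7248642841907917 0.05520778885721178
0.30000000000000004 0.558452011327965 0.1114783534461472
0.3500000000000001 0.5442374787805266 0.06419356706036772
0.40000000000000013 0.5466527028975321 0.05342799573141854
0.45000000000000007 0.5490275907471249 0.11747005743390249
```

Call:
move_arm --rows '[{"translation":[3.4,2.1,-0.5],"rot":[0,0,-4],"hand":1},{"translation":[6.8,4.2,-1],"rot":[0,0,-10],"hand":1},{"translation":[10.2,6.3,-1],"rot":[0,0,-16],"hand":1},{"translation":[13.7,8.4,-1],"rot":[0,0,-22],"hand":1},{"translation":[17,10.4,-1],"rot":[0,0,-28],"hand":1},{"translation":[20.6,10,-1],"rot":[0,0,-34],"hand":1},{"translation":[24.2,9,-1],"rot":[0,0,-40],"hand":1},{"translation":[27.8,8.2,-1],"rot":[0,0,-40],"hand":1}]'

```text
t: 4.68
eef_pos: [0.4958, 0.0732, 0.1467]
ee_rot: [3.141, 0.001, -0.294]
force: [0.9, 1.2, 0.1]
width: 0.0588
gripper_force: 25.0
```

Run:
```python
from h import *
print(pose()[0],delta((.6055,-.0267,.15),(np.pi,0,-.3)))
```

```text
[0.49577283 0.07320572 0.14666974] (array([13.3978384 ,  6.38000253, -0.34125979]), array([0.04102053, 0.05454981, 0.33337024]))
```

Call:
move_arm --rows '[{"translation":[4,3.2,-2],"rot":[0,0,0.3],"hand":1},{"translation":[6,6,-3],"rot":[0,0,0.3],"hand":1},{"translation":[6,6,-3],"rot":[0,0,0.3],"hand":1},{"translation":[6,6,-3],"rot":[0,0,0.3],"hand":1}]'

```text
t: 5.02
eef_pos: [0.5357, -0.0028, 0.1764]
ee_rot: [3.14, 0.001, -0.311]
force: [-0.4, 0.2, -0.9]
width: 0.0588
gripper_force: 25.0
```

```bash
python3 look.py magazine_mouth .049 .062 .6055 -.027 .048
python3 - <<'E'
from h import *
tp=pose()
for n in ("magazine_floor","knob_grip","tray_centre"):print(n,[(round(q["p"],2),cam2world("wrist",np.array(q["point"]),tp).round(4)) for q in arm.pinpoint(n,"wrist")[:2]])
E
cp pics/w_[45].*.png pics/last.png
```

```text
t 5.0167 pos [ 0.5357 -0.0028  0.1764] [ 3.1404e+00  1.5000e-03 -3.1070e-01] q [ 0.36  0.19 -0.39  0.   -0.99  0.9 ] w 0.0588 24.999351538717747
0.6097 -0.0268 0.0442 mean [ 0.6121 -0.026   0.055 ] med z 0.0554 6116
[(0.57, array([ 0.605 , -0.0255,  0.0567]))]
magazine_floor [(0.79, array([ 0.6104, -0.0236,  0.0127]))]
knob_grip []
tray_centre [(0.74, array([0.6307, 0.0702, 0.0038]))]
```

View pics/last.png

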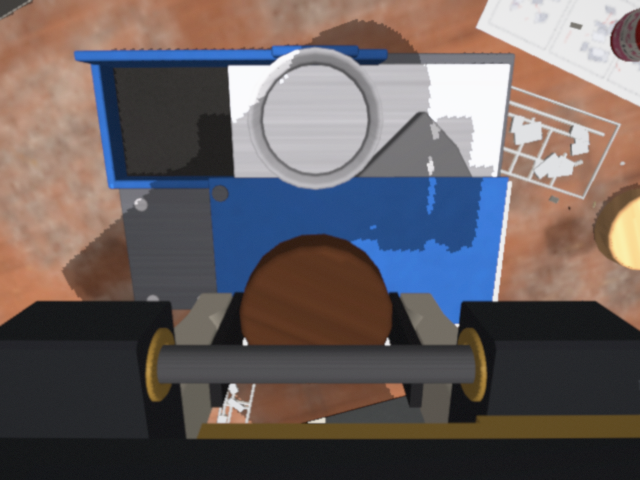

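The picture shows the feeder square to the tool, the rim ring centred near (316,118), and the disc held between the pads.

Run:
```python
from h import *
im=cv2.imread("pics/last.png"); p=arm.camera_params("wrist");T=np.array(p["tool_from_camera"])
tp=(np.array([.5357,-.0028,.1764]),R.from_euler('xyz',[3.1404,.0015,-.3107]))
def at(u,v,z):
    o=tp[0]+tp[1].apply(T[:3,3]); r=tp[1].apply(T[:3,:3]@ray("wrist",u,v)); return o+r*(z-o[2])/r[2]
L,Rr,U,D=[at(u,v,.056) for u,v in ((250,118),(382,118),(316,48),(316,188))]
print(L,Rr,U,D,np.linalg.norm(L-Rr),np.linalg.norm(U-D),(L+Rr+U+D)/4)
c=(L+Rr+U+D)/4; print(tp[1].inv().apply(c-tp[0])*100)
```

```text
[0.62024871 0.01163705 0.056     ] [ 0.5962992  -0.06286272  0.056     ] [ 0.64460578 -0.03727496  0.056     ] [ 0.56846836 -0.01281703  0.056     ] 0.07825467932121051 0.07996935095703704 [ 0.60740551 -0.02532942  0.056     ]
[ 7.5340564  -0.06149381 12.02864767]
```

Call:
move_arm --rows '[{"translation":[3.5,0,1],"rot":[0,0,0],"hand":1},{"translation":[7,0,4],"rot":[0,0,0],"hand":1},{"translation":[7,0,7.6],"rot":[0,0,0],"hand":1},{"translation":[7,0,7.6],"rot":[0,0,0],"hand":1},{"translation":[7,0,7.6],"rot":[0,0,0],"hand":1}]'

```text
t: 5.68
eef_pos: [0.6003, -0.0209, 0.099]
ee_rot: [3.138, 0.005, -0.305]
force: [-1.0, 0.1, 0.3]
width: 0.0586
gripper_force: 25.0
```

```bash
python3 look.py dark_base .03 .09 .6055 -.027 .048;cp pics/w_5.4*.png pics/last2.png;python3 - <<'E'
from h import *
print(delta((.6022,-.0246,.0765),(np.pi,0,-.311)))
E
```

```text
t 5.6833 pos [ 0.6003 -0.0209  0.099 ] [ 3.1384  0.005  -0.3055] q [ 0.29  0.37 -0.33 -0.   -0.87  0.98] w 0.0586 24.999864203855395
0.6055 -0.027 0.048 mean [ 0.6277 -0.0326  0.0603] med z 0.0559 8263
[(0.76, array([ 0.6029, -0.0179,  0.0759]))]
(array([0.08637216, 0.40248648, 2.62434191]), array([-0.00567438, -0.07064398,  0.3687957 ]))cp: cannot stat 'pics/w_5.4*.png': No such file or directory
```

View pics/w_5.68.png

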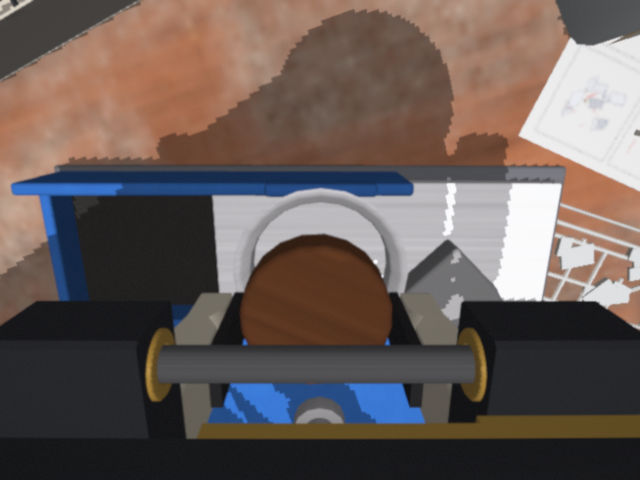

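Run:
```python
from h import *
p=arm.camera_params("wrist");T=np.array(p["tool_from_camera"])
tp=pose()
def at(u,v,z):
    o=tp[0]+tp[1].apply(T[:3,3]); r=tp[1].apply(T[:3,:3]@ray("wrist",u,v)); return o+r*(z-o[2])/r[2]
for u,v in ((320,187),(235,262),(404,262)): print(tp[1].inv().apply(at(u,v,.056)-tp[0])*100)
```

```text
[4.75028025 0.10926499 4.68012326]
[ 1.20655908 -3.87769451  4.67613189]
[1.20349606 4.0685768  4.67537268]
```

Call:
move_arm --rows '[{"translation":[0,0.15,0.8],"rot":[0,0,0],"hand":1},{"translation":[0,0.15,1.6],"rot":[0,0,0],"hand":1},{"translation":[0,0.15,2.2],"rot":[0,0,0],"hand":1},{"translation":[0,0.15,2.2],"rot":[0,0,0],"hand":1},{"translation":[0,0.15,2.2],"rot":[0,0,0],"hand":1}]'

```text
t: 6.2
eef_pos: [0.6014, -0.0229, 0.0793]
ee_rot: [3.141, 0.0, -0.306]
force: [0.2, -0.0, -0.1]
width: 0.0591
gripper_force: 25.0
```

Call:
move_arm --rows '[{"translation":[0,0,0.2],"rot":[0,0,0],"hand":1},{"translation":[0,0,0.2],"rot":[0,0,0],"hand":1},{"translation":[0,0,0.2],"rot":[0,0,0],"hand":0},{"translation":[0,0,0.2],"rot":[0,0,0],"hand":0},{"translation":[0,0,0.2],"rot":[0,0,0],"hand":0},{"translation":[0,0,0.2],"rot":[0,0,0],"hand":0}]'

```text
t: 6.7
eef_pos: [0.6018, -0.0228, 0.0775]
ee_rot: [-3.141, -0.0, -0.306]
force: [-0.1, 0.1, -0.4]
width: 0.0802
gripper_force: 0.0
```

Call:
move_arm --rows '[{"translation":[0,0,-3],"rot":[0,0,0],"hand":0},{"translation":[0,0,-7],"rot":[0,0,0],"hand":0},{"translation":[-4,0,-10],"rot":[0,0,0],"hand":0},{"translation":[-6,0,-10],"rot":[0,0,0],"hand":0}]'

```text
t: 7.03
eef_pos: [0.5465, -0.0044, 0.1818]
ee_rot: [-3.139, -0.006, -0.307]
force: [-0.1, 1.3, 0.5]
width: 0.0877
gripper_force: 0.0
```

```bash
python3 look.py dark_base .025 .048 .607 -.026 .028; ls pics
python3 - <<'E'
from h import *
print(delta((.456,-.2353,.14),(np.pi,0,-.311)))
E
```

```text
t 7.0333 pos [ 0.5465 -0.0044  0.1818] [-3.1385 -0.0062 -0.3069] q [ 0.35  0.2  -0.37  0.   -1.    0.91] w 0.0877 0.0
0.607 -0.026 0.028 mean [ 0.6075 -0.0258  0.0368] med z 0.0368 5734
[(0.88, array([ 0.6103, -0.0214,  0.0187]))]
last.png
scene0.png
scene0d.npy
top0.png
top0d.npy
w_2.48.png
w_3.92.png
w_5.02.png
w_5.68.png
w_7.03.png
wrist0.png
wrist0d.npy
(array([-1.29952347, 24.66940853,  3.91330272]), array([-0.15616866, -0.14074888,  0.2877072 ]))
```

Dark base top reads 36.8 mm in the tube: seated. On to the light one.

Call:
move_arm --rows '[{"translation":[-0.2,4.1,0],"rot":[0,0,0],"hand":0},{"translation":[-0.4,8.2,0],"rot":[0,0,0],"hand":0},{"translation":[-0.6,12.3,0],"rot":[0,0,0],"hand":0},{"translation":[-0.8,16.4,0.5],"rot":[0,0,0],"hand":0},{"translation":[-1,20.5,1],"rot":[0,0,0],"hand":0},{"translation":[-1.3,24.7,2],"rot":[0,0,0],"hand":0},{"translation":[-1.3,24.7,2],"rot":[0,0,0],"hand":0},{"translation":[-1.3,24.7,2],"rot":[0,0,0],"hand":0}]'

```text
t: 7.8
eef_pos: [0.4562, -0.2383, 0.1565]
ee_rot: [3.141, 0.002, -0.311]
force: [1.3, -0.9, 0.5]
width: 0.0876
gripper_force: 0.0
```

Call:
move_arm --rows '[{"translation":[0,0,0],"rot":[0,0,0],"hand":0},{"translation":[0,0,0],"rot":[0,0,0],"hand":0}]'

```text
t: 7.97
eef_pos: [0.4583, -0.2358, 0.1576]
ee_rot: [-3.142, -0.001, -0.306]
force: [0.8, 0.5, 0.6]
width: 0.088
gripper_force: 0.0
```

```bash
python3 look.py light_base .015 .035 .456 -.235 .05
python3 - <<'E'
from h import *
print(delta((.456,-.2353,.0275),(np.pi,0,-.311)))
E
```

```text
t 7.9667 pos [ 0.4583 -0.2358  0.1576] [-3.1416e+00 -5.0000e-04 -3.0570e-01] q [-0.09  0.17 -0.46  0.   -0.94  1.36] w 0.088 0.0
0.4578 -0.2337 0.0301 mean [ 0.4593 -0.2341  0.0227] med z 0.0228 5785
[(0.6, array([ 0.4589, -0.2348, -0.0006]))]
(array([-0.23861568,  0.06667474, 13.00879074]), array([-0.00437081, -0.0308005 ,  0.36032248]))
```

Call:
move_arm --rows '[{"translation":[0.1,-0.15,4],"rot":[0,0,0],"hand":0},{"translation":[0.1,-0.15,8],"rot":[0,0,0],"hand":0},{"translation":[0.1,-0.15,11.5],"rot":[0,0,0],"hand":0},{"translation":[0.1,-0.15,12.9],"rot":[0,0,0],"hand":0},{"translation":[0.1,-0.15,12.9],"rot":[0,0,0],"hand":0},{"translation":[0.1,-0.15,12.9],"rot":[0,0,0],"hand":1},{"translation":[0.1,-0.15,12.9],"rot":[0,0,0],"hand":1},{"translation":[0.1,-0.15,12.9],"rot":[0,0,0],"hand":1}]'

```text
t: 8.73
eef_pos: [0.4606, -0.235, 0.0301]
ee_rot: [-3.141, -0.003, -0.305]
force: [0.7, 0.5, 0.5]
width: 0.0731
gripper_force: 0.0
```

Call:
move_arm --rows '[{"translation":[0,0,0],"rot":[0,0,0],"hand":1},{"translation":[0,0,0],"rot":[0,0,0],"hand":1},{"translation":[0,0,0],"rot":[0,0,0],"hand":1}]'

```text
t: 8.98
eef_pos: [0.4598, -0.2353, 0.0296]
ee_rot: [-3.141, -0.002, -0.306]
force: [-1.1, 3.4, 7.7]
width: 0.0588
gripper_force: 25.0
```

Call:
move_arm --rows '[{"translation":[0,0,-3],"rot":[0,0,0],"hand":1},{"translation":[0,0,-7],"rot":[0,0,0],"hand":1},{"translation":[0,0,-11],"rot":[0,0,0],"hand":1},{"translation":[1,-3,-13],"rot":[0,0,0],"hand":1},{"translation":[2,-7,-13],"rot":[0,0,0],"hand":1},{"translation":[3,-11,-13],"rot":[0,0,0],"hand":1},{"translation":[4,-14.5,-13],"rot":[0,0,0],"hand":1},{"translation":[5,-18,-13],"rot":[0,0,0],"hand":1}]'

```text
t: 9.65
eef_pos: [0.5616, -0.077, 0.1592]
ee_rot: [-3.141, -0.001, -0.307]
force: [0.5, -0.0, -0.8]
width: 0.0589
gripper_force: 25.0
```

Run:
```python
from h import *
print(pose()[0], delta((.6022,-.0235,.10),(np.pi,0,-.311)))
```

```text
[ 0.56160213 -0.07700113  0.15920667] (array([ 2.24777192, -6.3211647 ,  5.92876608]), array([-0.0496768 , -0.06689207,  0.24309378]))
```

Call:
move_arm --rows '[{"translation":[1.2,-3.2,0],"rot":[0,0,0],"hand":1},{"translation":[2.2,-6.3,1],"rot":[0,0,0],"hand":1},{"translation":[2.2,-6.3,4],"rot":[0,0,0],"hand":1},{"translation":[2.2,-6.3,5.8],"rot":[0,0,0],"hand":1},{"translation":[2.2,-6.3,5.8],"rot":[0,0,0],"hand":1},{"translation":[2.2,-6.3,5.8],"rot":[0,0,0],"hand":1}]'

```text
t: 10.15
eef_pos: [0.6003, -0.0255, 0.0999]
ee_rot: [3.14, 0.002, -0.306]
force: [-0.1, 1.0, -0.5]
width: 0.0586
gripper_force: 25.0
```

```bash
python3 look.py light_base .03 .09 .6055 -.027 .048; cp $(ls -t pics/w_*.png|head -1) pics/last3.png
```

```text
t 10.15 pos [ 0.6003 -0.0255  0.0999] [ 3.1401e+00  1.9000e-03 -3.0640e-01] q [ 0.28  0.37 -0.34  0.   -0.87  0.98] w 0.0586 25.00001016072929
0.6067 -0.0285 0.0475 mean [ 0.6251 -0.03    0.0522] med z 0.0536 12848
[(0.6, array([ 0.5969, -0.0285,  0.0699]))]
```

View pics/last3.png

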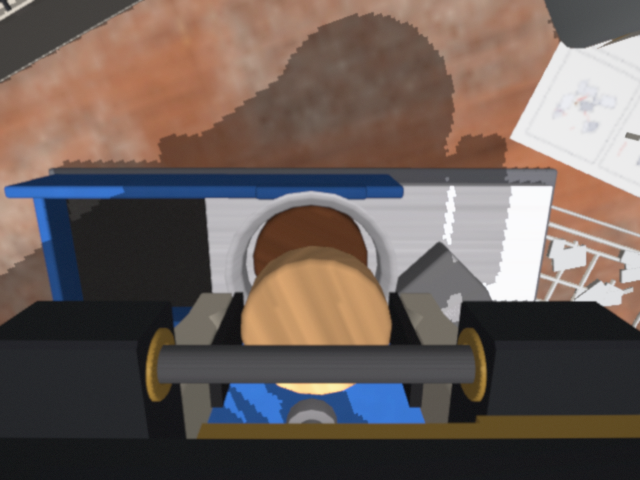

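Run:
```python
from h import *
p=arm.camera_params("wrist");T=np.array(p["tool_from_camera"])
def at(u,v,z):
    o=T[:3,3]; r=T[:3,:3]@ray("wrist",u,v); return (o+r*(z-o[2])/r[2])*100
for u,v in ((312,192),(229,265),(395,265)): print(at(u,v,.0999-.056))
print(at(317,247,.0076),at(317,247,.0106))
```

```text
[ 4.57789746 -0.24538014  4.39      ]
[ 1.16140739 -4.10665369  4.39      ]
[1.15832564 3.59610868 4.39      ]
[ 3.19490195 -0.0360021   0.76      ] [ 3.09917121 -0.03499592  1.06      ]
```

Call:
move_arm --rows '[{"translation":[0.45,-0.2,0.4],"rot":[0,0,0],"hand":1},{"translation":[0.45,-0.2,1.2],"rot":[0,0,0],"hand":1},{"translation":[0.45,-0.2,2.1],"rot":[0,0,0],"hand":1},{"translation":[0.45,-0.2,2.1],"rot":[0,0,0],"hand":1},{"translation":[0.45,-0.2,2.1],"rot":[0,0,0],"hand":1}]'

```text
t: 10.67
eef_pos: [0.6054, -0.0249, 0.0787]
ee_rot: [3.141, 0.001, -0.307]
force: [0.1, 0.4, -1.1]
width: 0.059
gripper_force: 25.0
```

Call:
move_arm --rows '[{"translation":[0,0,0.1],"rot":[0,0,0],"hand":0},{"translation":[0,0,0.1],"rot":[0,0,0],"hand":0},{"translation":[0,0,0.1],"rot":[0,0,0],"hand":0},{"translation":[0,0,0.1],"rot":[0,0,0],"hand":0},{"translation":[0,0,-3],"rot":[0,0,0],"hand":0},{"translation":[0,0,-7],"rot":[0,0,0],"hand":0},{"translation":[-4,0,-11],"rot":[0,0,0],"hand":0},{"translation":[-4,0,-11],"rot":[0,0,0],"hand":0}]'

```text
t: 11.33
eef_pos: [0.568, -0.0122, 0.1941]
ee_rot: [-3.139, -0.005, -0.307]
force: [-0.3, -0.5, -0.0]
width: 0.0874
gripper_force: 0.0
```

```bash
python3 look.py light_base .045 .075 .607 -.026 .028
python3 - <<'E'
from h import *
arm.grab_frame("top");print("top",[(round(q["p"],2),cam2world("top",np.array(q["point"])).round(4)) for q in arm.pinpoint("knob_grip","top")[:1]])
print(delta((.520,.001,.14),(np.pi,0,-2.50)), delta((.520,.001,.14),(np.pi,0,-.3)))
E
cp $(ls -t pics/w_*.png|head -1) pics/last4.png
```

```text
t 11.3333 pos [ 0.568  -0.0122  0.1941] [-3.1388 -0.005  -0.3066] q [ 0.32  0.22 -0.31  0.   -1.04  0.94] w 0.0874 0.0
0.607 -0.026 0.0281 mean [ 0.6074 -0.0258  0.0587] med z 0.0588 5692
[(0.7, array([ 0.6069, -0.023 ,  0.034 ]))]
top [(0.72, array([0.5232, 0.0026, 0.1059]))]
(array([-4.96438093,  0.16332085,  4.96582564]), array([-8.88590418e-02,  2.60798174e-02,  1.25701198e+02])) (array([-4.96438093,  0.16332085,  4.96582564]), array([-0.05154923, -0.05464264, -0.34949494]))
```

View pics/last4.png

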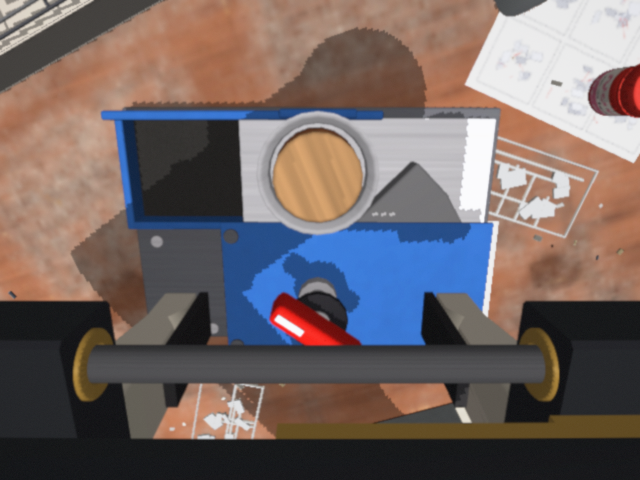

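Light base lies flat in the tube (top at 58.8 mm, centred); wing from (275,305) to (355,345). Now turn over the knob.

Call:
move_arm --rows '[{"translation":[-2,0,0],"rot":[0,0,7],"hand":0},{"translation":[-4,0.1,0],"rot":[0,0,14],"hand":0},{"translation":[-4.9,0.2,0],"rot":[0,0,21],"hand":0},{"translation":[-4.9,0.2,0],"rot":[0,0,28],"hand":0},{"translation":[-4.9,0.2,0],"rot":[0,0,35],"hand":0},{"translation":[-4.9,0.2,0],"rot":[0,0,42],"hand":0},{"translation":[-4.9,0.2,0],"rot":[0,0,49],"hand":0},{"translation":[-4.9,0.2,0],"rot":[0,0,56],"hand":0}]'

```text
t: 12.2
eef_pos: [0.5203, -0.0, 0.1877]
ee_rot: [3.139, -0.0, -1.29]
force: [0.4, 0.9, 0.1]
width: 0.0873
gripper_force: 0.0
```

Call:
move_arm --rows '[{"translation":[0,0,0],"rot":[0,0,7],"hand":0},{"translation":[0,0,0],"rot":[0,0,14],"hand":0},{"translation":[0,0,0],"rot":[0,0,21],"hand":0},{"translation":[0,0,0],"rot":[0,0,28],"hand":0},{"translation":[0,0,0],"rot":[0,0,35],"hand":0},{"translation":[0,0,0],"rot":[0,0,42],"hand":0},{"translation":[0,0,0],"rot":[0,0,49],"hand":0},{"translation":[0,0,0],"rot":[0,0,56],"hand":0}]'

```text
t: 12.87
eef_pos: [0.5203, -0.0001, 0.1876]
ee_rot: [3.14, -0.003, -2.268]
force: [0.1, 0.6, -0.2]
width: 0.0877
gripper_force: 0.0
```

Call:
move_arm --rows '[{"translation":[0,0,0],"rot":[0,0,7],"hand":0},{"translation":[0,0,0],"rot":[0,0,13.7],"hand":0},{"translation":[0,0,0],"rot":[0,0,13.7],"hand":0},{"translation":[0,0,0],"rot":[0,0,13.7],"hand":0}]'

```text
t: 13.2
eef_pos: [0.5204, 0.0, 0.1881]
ee_rot: [3.141, -0.002, -2.497]
force: [-0.8, -0.7, 0.3]
width: 0.0879
gripper_force: 0.0
```

```bash
python3 look.py knob_grip .100 .125 .521 .001 .045
python3 - <<'E'
from h import *
tp=pose(); im,d=arm.grab_frame("wrist"); W=cloud("wrist",d,tp)
P=region(W,d,(.521,.001),.045,.105,.125); w,v=np.linalg.eigh(np.cov(P[:,:2].T)); print("dir",np.arctan2(v[1,1],v[0,1]))
print(delta((.521,.001,.104),(np.pi,0,-2.505)))
E
cp $(ls -t pics/w_*.png|head -1) pics/last5.png
```

```text
t 13.2 pos [0.5204 0.     0.1881] [ 3.1409e+00 -2.2000e-03 -2.4970e+00] q [ 0.38  0.15 -0.41 -0.   -1.01 -1.3 ] w 0.0879 0.0
0.5205 0.0027 0.0318 mean [0.5183 0.0006 0.1138] med z 0.1143 2856
[(0.86, array([ 0.5211, -0.0008,  0.1015]))]
dir -2.4963404812165604
(array([-0.10974831,  0.02934305,  8.47452434]), array([ 0.01636619, -0.06232285,  0.42699382]))
```

View pics/last5.png

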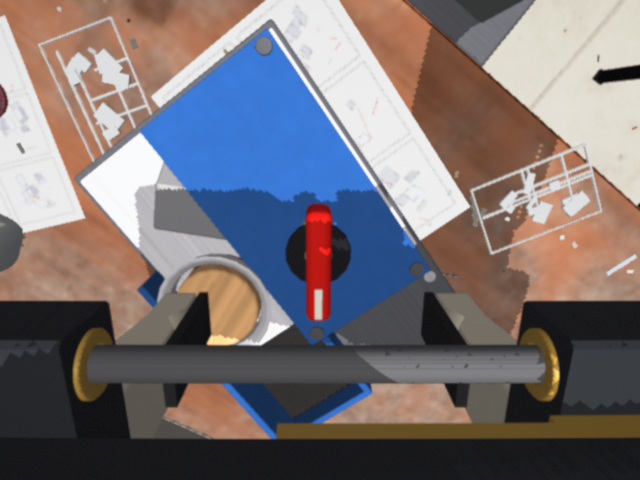

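Call:
move_arm --rows '[{"translation":[0,0,4],"rot":[0,0,0],"hand":0},{"translation":[0,0,7],"rot":[0,0,0],"hand":0},{"translation":[0,0,8.4],"rot":[0,0,0],"hand":0},{"translation":[0,0,8.4],"rot":[0,0,0],"hand":0.5},{"translation":[0,0,8.4],"rot":[0,0,0],"hand":1},{"translation":[0,0,8.4],"rot":[0,0,0],"hand":1},{"translation":[0,0,8.4],"rot":[0,0,0],"hand":1},{"translation":[0,0,8.4],"rot":[0,0,0],"hand":1}]' --squeeze 50

```text
t: 14.02
eef_pos: [0.5212, 0.0006, 0.1067]
ee_rot: [-3.141, 0.002, -2.5]
force: [-0.5, -0.5, -0.1]
width: 0.0599
gripper_force: 0.0
```

Call:
move_arm --rows '[{"translation":[0,0,0],"rot":[0,0,0],"hand":1},{"translation":[0,0,0],"rot":[0,0,0],"hand":1},{"translation":[0,0,0],"rot":[0,0,0],"hand":1}]'

```text
t: 14.27
eef_pos: [0.5204, 0.0005, 0.1057]
ee_rot: [3.141, 0.001, -2.5]
force: [-5.3, 10.7, 3.2]
width: 0.04
gripper_force: 6.1
```

Call:
move_arm --rows '[{"translation":[0,0,0],"rot":[0,0,0],"hand":1},{"translation":[0,0,0],"rot":[0,0,0],"hand":1},{"translation":[0,0,0],"rot":[0,0,0],"hand":1},{"translation":[0,0,0],"rot":[0,0,0],"hand":1}]'

```text
t: 14.6
eef_pos: [0.5209, 0.0016, 0.107]
ee_rot: [3.141, 0.003, -2.5]
force: [-15.9, 22.1, 23.3]
width: 0.0136
gripper_force: 56.6
```

```bash
python3 look.py knob_grip .100 .125 .521 .001 .045; cp $(ls -t pics/w_*.png|head -1) pics/last6.png
```

```text
t 14.6 pos [0.5209 0.0016 0.107 ] [ 3.1409e+00  2.7000e-03 -2.5003e+00] q [ 0.38  0.24 -0.51 -0.   -0.82 -1.31] w 0.0136 56.596994526917115
0.5203 0.0029 0.0322 mean [ 0.5139 -0.0028  0.1132] med z 0.1141 6687
[(0.95, array([0.523 , 0.0026, 0.1061]))]
```

View pics/last6.png

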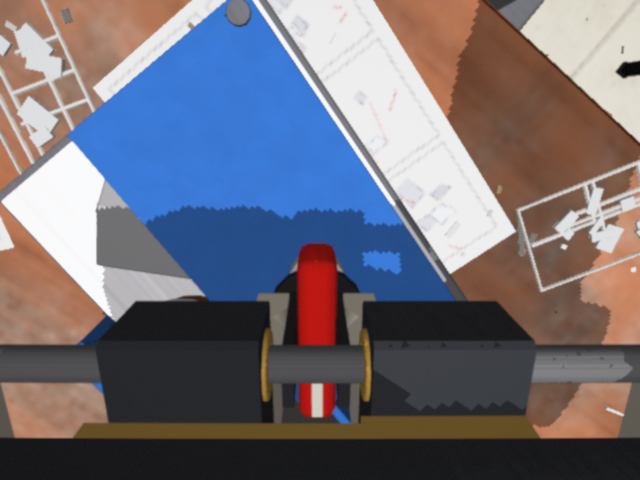

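The wing sits between the pads (col 318), gripped at 13.6 mm. I ease the side load and begin the turn.

Call:
move_arm --rows '[{"translation":[0,0.1,-0.1],"rot":[0,0,0],"hand":1},{"translation":[0,0.1,-0.1],"rot":[0,0,0],"hand":1},{"translation":[0,0.1,-0.1],"rot":[0,0,-3],"hand":1},{"translation":[0,0.1,-0.1],"rot":[0,0,-7],"hand":1},{"translation":[0,0.1,-0.1],"rot":[0,0,-12],"hand":1}]'

```text
t: 15.12
eef_pos: [0.5208, 0.0018, 0.107]
ee_rot: [-3.141, 0.002, -2.288]
force: [-0.2, 4.5, 3.3]
width: 0.0137
gripper_force: 55.1
```

Call:
move_arm --rows '[{"translation":[0,0,0],"rot":[0,0,-6],"hand":1},{"translation":[0,0,0],"rot":[0,0,-12],"hand":1},{"translation":[0,0,0],"rot":[0,0,-18],"hand":1},{"translation":[0,0,0],"rot":[0,0,-24],"hand":1},{"translation":[0,0,0],"rot":[0,0,-30],"hand":1},{"translation":[0,0,0],"rot":[0,0,-30],"hand":1}]'

```text
t: 15.62
eef_pos: [0.5209, 0.0017, 0.107]
ee_rot: [-3.14, 0.001, -1.762]
force: [1.1, 5.2, 5.2]
width: 0.0138
gripper_force: 55.1
```

```bash
python3 -c "
from h import *
s=arm.get_state();print(s['moment'],s['force'],s['ee_rot'])"
```

```text
[ 2.00757812 -0.21995669 -0.14557079] [1.08029641 5.17814421 5.22476885] [-3.13969021e+00  1.32641074e-03 -1.76249778e+00]
```

Call:
move_arm --rows '[{"translation":[0,0,0],"rot":[0,0,-6],"hand":1},{"translation":[0,0,0],"rot":[0,0,-12],"hand":1},{"translation":[0,0,0],"rot":[0,0,-18],"hand":1},{"translation":[0,0,0],"rot":[0,0,-24],"hand":1},{"translation":[0,0,0],"rot":[0,0,-28],"hand":1},{"translation":[0,0,0],"rot":[0,0,-30],"hand":1},{"translation":[0,0,0],"rot":[0,0,-30],"hand":1},{"translation":[0,0,0],"rot":[0,0,-30],"hand":1}]'

```text
t: 16.28
eef_pos: [0.521, 0.0016, 0.107]
ee_rot: [-3.139, 0.0, -1.248]
force: [1.3, 4.7, 5.1]
width: 0.0137
gripper_force: 57.0
```

Run:
```python
from h import *
s=arm.get_state();print(s['moment'],s['force'],s['ee_rot'])
for c in ("top","scene"):
    im,d=arm.grab_frame(c); cv2.imwrite(f"pics/{c}1.png",im[:,:,::-1])
    for n in ("dark_base","light_base"): print(c,n,[(round(q["p"],2),cam2world(c,np.array(q["point"])).round(4)) for q in arm.pinpoint(n,c)[:1]])
```

```text
[ 1.94749443 -0.518167   -0.42143755] [1.32338223 4.65933159 5.11947282] [-3.13897658e+00  1.39932599e-04 -1.24812513e+00]
top dark_base []
top light_base []
scene dark_base [(0.56, array([0.6288, 0.0627, 0.002 ]))]
scene light_base [(0.64, array([ 0.6087, -0.0178,  0.0363]))]
```

Call:
move_arm --rows '[{"translation":[0,0,0],"rot":[0,0,-1.5],"hand":1},{"translation":[0,0,0],"rot":[0,0,-1.5],"hand":1},{"translation":[0,0,0],"rot":[0,0,-1.5],"hand":1},{"translation":[0,0,0],"rot":[0,0,6],"hand":1},{"translation":[0,0,0],"rot":[0,0,13],"hand":1},{"translation":[0,0,0],"rot":[0,0,20],"hand":1},{"translation":[0,0,0],"rot":[0,0,27],"hand":1},{"translation":[0,0,0],"rot":[0,0,34],"hand":1}]'

```text
t: 17.25
eef_pos: [0.5208, 0.0017, 0.107]
ee_rot: [-3.14, 0.001, -1.847]
force: [0.7, 6.0, 5.6]
width: 0.0138
gripper_force: 58.7
```

Call:
move_arm --rows '[{"translation":[0,0,0],"rot":[0,0,7],"hand":1},{"translation":[0,0,0],"rot":[0,0,14],"hand":1},{"translation":[0,0,0],"rot":[0,0,21],"hand":1},{"translation":[0,0,0],"rot":[0,0,28],"hand":1},{"translation":[0,0,0],"rot":[0,0,34],"hand":1},{"translation":[0,0,0],"rot":[0,0,34],"hand":1}]'

```text
t: 17.75
eef_pos: [0.5207, 0.0018, 0.107]
ee_rot: [-3.141, 0.002, -2.441]
force: [-0.6, 7.1, 6.5]
width: 0.0138
gripper_force: 58.8
```

Call:
move_arm --rows '[{"translation":[0,0,0],"rot":[0,0,0],"hand":0},{"translation":[0,0,0],"rot":[0,0,0],"hand":0},{"translation":[0,0,0],"rot":[0,0,0],"hand":0},{"translation":[0,0,0],"rot":[0,0,0],"hand":0},{"translation":[0,0,0],"rot":[0,0,0],"hand":0},{"translation":[0,0,0],"rot":[0,0,0],"hand":0}]'

```text
t: 18.25
eef_pos: [0.5192, 0.0005, 0.1061]
ee_rot: [3.141, -0.001, -2.434]
force: [-0.2, -0.2, -0.3]
width: 0.048
gripper_force: 0.0
```

Call:
move_arm --rows '[{"translation":[0,0,-3],"rot":[0,0,0],"hand":0},{"translation":[0,0,-7],"rot":[0,0,0],"hand":0},{"translation":[0,0,-10],"rot":[0,0,0],"hand":0},{"translation":[3,0,-10],"rot":[0,0,0],"hand":0},{"translation":[7,0,-10],"rot":[0,0,0],"hand":0},{"translation":[10,0,-10],"rot":[0,0,0],"hand":0},{"translation":[10,0,-10],"rot":[0,0,0],"hand":0}]'

```text
t: 18.83
eef_pos: [0.4389, -0.0666, 0.2057]
ee_rot: [3.139, -0.002, -2.435]
force: [-0.4, -0.3, 0.6]
width: 0.0869
gripper_force: 0.0
```

Run:
```python
from h import *
for c in ("top","scene"):
    im,d=arm.grab_frame(c); cv2.imwrite(f"pics/{c}2.png",cv2.resize(im[130:330,240:480,::-1],None,fx=3,fy=3)[:600]); W=cloud(c,d)
    for n in ("dark_base","light_base"): print(c,n,[(round(q["p"],2),cam2world(c,np.array(q["point"])).round(4)) for q in arm.pinpoint(n,c)[:1]])
    for n,cc,rad,z0,z1 in (("mag",(.607,-.026),.025,.0,.07),("tray",(.633,.068),.03,.0,.05)):
        P=region(W,d,cc,rad,z0,z1); print(n,*circ(P))
    P=region(W,d,(.521,.001),.045,.105,.125)
    if len(P)>5: w,v=np.linalg.eigh(np.cov(P[:,:2].T)); print("dir",np.arctan2(v[1,1],v[0,1]))
```

```text
top dark_base [(0.74, array([0.628 , 0.0693, 0.0075]))]
top light_base [(0.86, array([ 0.605 , -0.0309,  0.0147]))]
mag 0.607 -0.0258 0.0249 mean [ 0.6069 -0.0261  0.0362] med z 0.0363 338
tray 0.6326 0.0683 0.03 mean [0.6301 0.0681 0.0273] med z 0.0274 429
scene dark_base [(0.61, array([0.6288, 0.0651, 0.0013]))]
scene light_base [(0.56, array([ 0.6051, -0.0255,  0.014 ]))]
mag 0.607 -0.0253 0.0249 mean [ 0.6081 -0.0251  0.0362] med z 0.036 209
tray 0.6328 0.0652 0.0277 mean [0.6376 0.057  0.0263] med z 0.0266 159
dir -2.5130811098176054
```

View pics/top2.png

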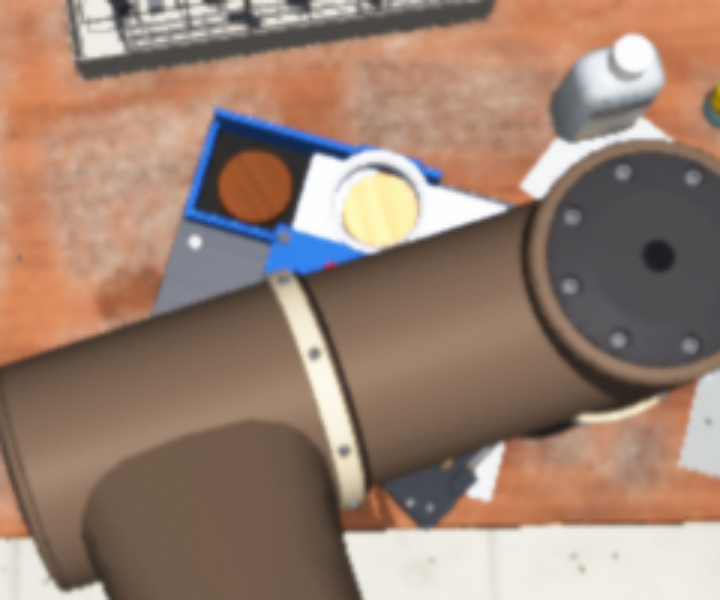

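The dark base lies flat in the tray (top at 27 mm), the light base is on the deck (36 mm), and the wing is back at its home angle. I hand the job in.

```bash
python3 -c "
from station import arm
print(arm.job_done())"
```

```text
the job is handed in; nothing more can be done
None
```

I loaded both bases and twisted the knob to its stop and back home; in the last images the dark base lies flat in the tray and the light one at the bottom of the magazine, and I handed the job in at about 19 s, though no verdict came back.

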